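# Clamp a lens with the two-stage lever

## Task

Clamp the large rimmed lens in the grey lens stand: with the fingertips push it along its channel until it rests against both stop pins under the presser, then push the black lever on from its off position, past the first detent, all the way to the second stop, so that the presser's pad bears down on the lens. Only push: do not lift the lens, do not push on the presser arm itself, and leave the other things on the table where they are. Finish with the hand clear of everything.

Things in the scene. Friction and masses are not known exactly. Their poses are not given: they have to be found in the camera images.
- stand: fixed grey lens stand, 220 (x) x 240 (y) x 30 mm; origin at the centre of its underside on the table; deck 30 mm up. Its x axis (roughly away from the robot, yaw up to 0.3 rad) is the way lens and lever are pushed. Lens channel: x -55 to 35, centred on y 25 mm, between rails 6 mm high and 71 mm apart. Lever slot: along x at y -75 mm, deck clear 25 mm either side; stop block 8 mm high at its far end
- nest (a point): point on the deck where the centre of the lens belongs when home, at (40, 25, 30) mm in the stand, axes as the stand. Just beyond it two upright steel pins, 8 mm across and 8 mm high, 40 degrees to either side of the stand x axis, stop and centre the lens
- lens_mid (a point): centre (half-way up, 4 mm above the deck) of the loose lens to be clamped: yellowed glass in a round steel rim, 65 mm across, 8 mm thick, 50 g, lying flat on the deck in the channel, 50 to 70 mm short of its home. It slides easily (under 1 N)
- lever_grip (a point): centre of the lever's black thumb piece, 12 (stand x) x 26 (stand y) x 30 mm high, its centre 27 mm above the deck, its lower edge 12 mm above the deck; the thumb piece stands on an 8 mm square stem in the slot
- lever (a joint): travel of the lever along the stand's x axis, m: about 0 = off (start, presser up), 0.030 = first detent (presser half down), 0.060 = second stop, a hard stop where it also latches (presser clamps). It is drawn towards the nearest of these three; pushing over each hump takes roughly 6 to 12 N, and it stays where it latches
- presser: aluminium presser arm with an 18 mm rubber pad, driven down 18 mm by the lever; origin at the foot of its guide post, (95, 25, 30) mm in the stand when raised. The arm reaches back from the post to the pad above the nest. Raised, above the deck: pad underside 24 mm, arm 37 to 46, post top 52, pad stem top 56. Not to be pushed on
- trial_lens_a: small trial lens, 38 mm across and 5 mm thick, steel rim with a little tab, lying on the table to the lever side (-y) of the stand; bystander; origin at the centre of its underside
- trial_lens_b: second small trial lens, same 38 mm size, lying on the table on the near side of the stand; bystander; origin at the centre of its underside
- ruler: ivory plastic pupil ruler 160 x 28 x 3 mm lying on the table to the +y side of the stand; bystander; origin at the centre of its underside
- trial_frame: nickel trial frame, two round eyes, about 130 mm wide and 10 mm high (its nose post 20 mm), lying on the table beyond the stand; bystander; origin midway between the eyes, on the table
- spray: white lens-cleaner bottle, 40 mm across, 110 mm tall, standing on the table to the lever side (-y) of the stand; bystander; origin at the centre of its underside
- driver: small screwdriver, 120 mm long, lying on the table to the +y side of the stand, near its robot end; bystander; origin at its middle, on the table
- lens: the same lens as a body; origin at the centre of its underside
Things that resemble listed ones, but are neither listed nor needed, are in the scene too. Leave any red look-alike of the lens alone.

How it is judged:
By the outcome, as a careful person would: the job done as asked, in the order asked, and still so for the second after the job is handed in, with the robot touching nothing.
It also fails if it takes over 45 s, if anything falls off the work surface, if the arm or the gripper's body presses on something with over 40 N, if the wrist force passes 120 N, or if a joint passes its speed limit or range.

## Robot

A 7-joint arm with a two-finger parallel gripper is mounted at the origin on the work surface. World frame = base frame: x ahead of the robot, y to its left, z up, the work surface at z = 0. Lengths are in m, angles in rad, forces in N, time in s.
With the tool pointing down it reaches from about 0.425 to 0.875 m from the base axis. Payload 8.4 kg.
Tool frame: the origin (TCP) lies at the very end of the fingers, on their centre line; the grasp point (between the pads) lies 19 mm behind it; z points along the fingers, y is the line along which they close (so a half turn about z gives the same grasp; the last joint's range is limited). The gripper opens to 85 mm and grips with 20 to 120 N. Pads are 22 mm wide; open, the fingers measure 114 mm over their backs; the gripper's body (76 mm by 85 mm) begins 54 mm behind the grasp point. The pads swing forward as they close: fully open they stand 13 mm farther back than shut.
Start: joints at [-1.396, 0.333, 0.04, 1.465, -0.013, 1.343, -0.059], TCP at [0.176, 0.626, 0.231] pointing down, gripper open.
Joint ranges: [-2.58, 2.58], [-0.38, 2.09], [-1.3, 1.39], [0.25, 2.4], [-1.5, 4.64], [0.08, 2.09], [-2.65, 2.65]. Speed limits (rad/s): [2.22, 2.22, 2.79, 2.79, 3.14, 3.14, 3.14].

## Interface

Orientations are given as [roll, pitch, yaw] about the fixed x, y, z axes, in that order (R = Rz(yaw) Ry(pitch) Rx(roll)).
In Python, from plant import readout, cams, order gives the robot as it stands. The module is installed in compiled form; this text tells all that it offers.
- The arm moves only by the tool apply_moves, never from a script. Its argument "motion" is a list of rows, each a list of 5 numbers: the shift along the tool's x, y, z in m, then the turn about the tool's z in rad, then the closure, from 0 (fully open) to 1 (shut). In form: [[x, y, z, roll, claw], ...]. A call has 1 to 8 rows; each row is the pose to reach, as a shift and turn from the pose commanded when the call began, along the tool's axes at that moment; what a row does not reach only later rows make up. A row lasts 1/8 s, in which the tool goes at most 62.5 mm and 10.7 degrees, less where a joint would pass 70% of its speed; a pose out of reach is approached as far as the arm can. A call with a gripper value outside its range is refused whole. The fingers move at their own pace and stop on an object; "newtons" is the grip in N (left out, the last holds). Time passes only in rows, so rows that repeat a pose let the fingers close. It gives the time, the measured TCP pose, the force, the opening and the grip force at its end, in the units of the state.
- readout.read_state(): the state, without advancing time (a new reading comes with each control period).
- cams.camera(name): name is "scene" or "top" or "wrist"; returns (picture, depth): 480x640x3 uint8, blue, green, red; 480x640 float32, m along the optical axis (not along the pixel's ray), 0 where there is no reading.
- cams.get_calibration(name): a dict with "mtx" (3x3 intrinsics, pixels), "eye" and "rotation" of the camera in the world. Camera axes: x right, y up, looking along -z (the intrinsics and any distortion apply to the point x, -y, -z); pixel columns grow to the right and rows downward; lengths in m; the calibration is good to about 2 mm. The wrist camera is an equidistant fisheye: a pixel r from the principal point sees the ray r / f radians off the axis. A picture is of the moment at which its call begins: read the wrist's pose just before it. get_calibration takes no time and is no camera call; for the wrist camera it gives the pose at the moment of the call.
- order.close_job(): hands the job in; it is judged then, once.
The state is a dict: "time_s": time; "qpos": joint angles; "qvel": joint speeds; "joint_efforts": joint torques, N m; "position": TCP position; "tcp_rot": TCP orientation; "ft_force": force on the tool from outside, world axes, zero at the start; "wrist_torque": the same for the moment, N m; "opening": finger opening in m; "grasp_force": force on a finger pad.
Only numpy, scipy, OpenCV 4.12 (cv2) and the standard library are available. Lean on these libraries where they do the work, as an engineer would, in place of code of your own. Each camera call takes 0.05 s, during which the arm holds its last target. There are 200 camera calls.

## Working session

There is one attempt and no reset: what is moved stays moved. The work goes in short steps, Python scripts to look and compute and a tool call to move; the robot and the scene stay as the last step left them, time stands still between calls to the robot, and variables do not carry over. Pictures are saved under pics/ and viewed, at most 10 in all, crops included, and the job is handed in when it is done.

Besides the shell and the picture viewer there is one more tool, called after "Call:" by a JSON object that holds its "fn" and its "kwargs", one argument or row to a line. apply_moves: Moves the arm, as the interface text tells. Its arguments: {"type":"object","properties":{"motion":{"type":"array"},"newtons":{"type":"number"}},"required":["motion"]}

```bash
mkdir -p pics
cat > h.py <<'E'
import numpy as np, cv2
from plant import readout, cams, order
def ray(name,u,v,cal=None):
    c=cal or cams.get_calibration(name); K=np.array(c["mtx"])
    x=(u-K[0,2])/K[0,0]; y=(v-K[1,2])/K[1,1]
    if name=="wrist":
        r=np.hypot(x,y); s=np.sin(r)/r if r>1e-9 else 1; d=np.array([x*s,-y*s,-np.cos(r)])
    else: d=np.array([x,-y,-1.])
    return np.array(c["eye"]),np.array(c["rotation"])@d
def onz(name,u,v,z,cal=None):
    e,d=ray(name,u,v,cal); return e+d*(z-e[2])/d[2]
def pts(name,depth,u,v):
    e,d=ray(name,u,v); return e+d*depth[int(v),int(u)]
E
python3 - <<'E'
from h import *
s=readout.read_state(); print(s)
for n in("scene","top"):
    p,d=cams.camera(n); cv2.imwrite(f"pics/{n}0.png",p); np.save(f"{n}0.npy",d); c=cams.get_calibration(n); print(n,c)
E
```

```text
{'time_s': 0.0, 'qpos': array([-1.39621408,  0.33392618,  0.03990305,  1.46628212, -0.01339424,
        1.34326647, -0.05848054]), 'qvel': array([ 0.00033246, -0.0008143 , -0.0004334 , -0.00113691, -0.00035622,
        0.00152344, -0.00063898]), 'joint_efforts': array([ 7.72259364e-05, -6.58556485e+01,  1.36556111e+00, -4.05577433e+01,
        1.67734106e-02,  1.26024726e-02, -7.11357484e-05]), 'position': array([0.17566894, 0.6253454 , 0.23040647]), 'tcp_rot': array([-3.13998157e+00,  1.25598776e-04,  2.86778626e+00]), 'ft_force': array([ 0.05929804, -0.7798053 ,  0.0961815 ]), 'wrist_torque': array([0.04774933, 0.03787049, 0.04249013]), 'grasp_force': 0.0, 'opening': 0.08518404558155825}
scene {'mtx': array([[561.20417099,   0.        , 319.55572839],
       [  0.        , 561.20417099, 238.07425644],
       [  0.        ,   0.        ,   1.        ]]), 'eye': array([ 1.10074046, -0.52419259,  0.72868789]), 'rotation': array([ 0.87886769, -0.00453094,  0.76279023])}
top {'mtx': array([[472.40398729,   0.        , 325.60677764],
       [  0.        , 472.40398729, 248.21370674],
       [  0.        ,   0.        ,   1.        ]]), 'eye': array([0.41918967, 0.03872883, 0.7567304 ]), 'rotation': array([ 0.19631249, -0.00424154, -1.58407631])}
```

View pics/top0.png

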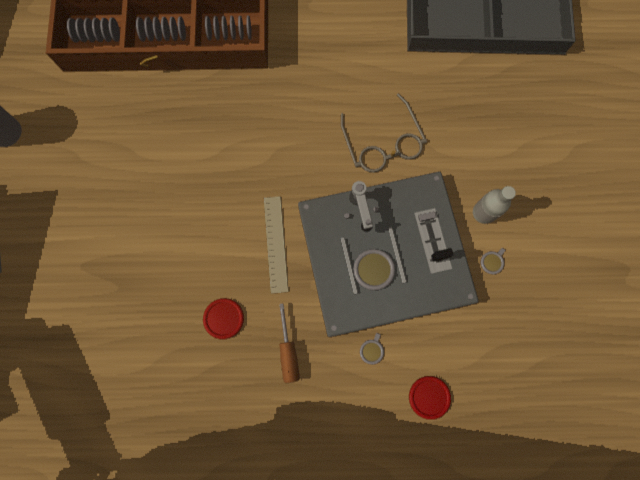

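View pics/scene0.png

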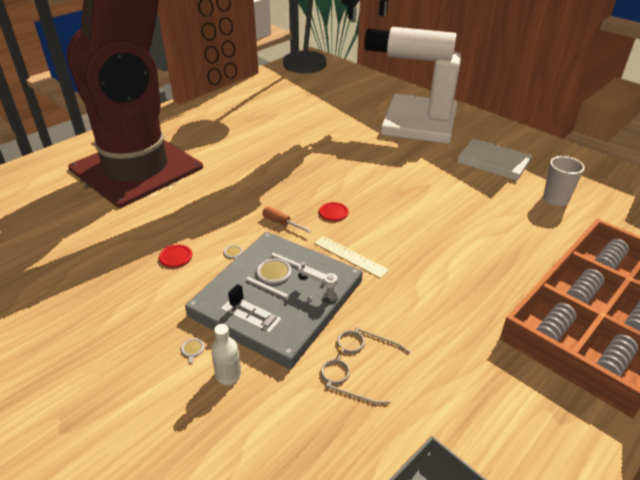

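Both views show the stand. In the top view the lens is at (375,270) in its channel, the lever thumb piece at (442,255) and the presser at (362,205). Things that could be taken for the lens are the red discs at (223,318) and (430,397) and the trial lenses at (372,352) and (492,262). I choose the yellowed one in the channel at (375,270).

```bash
python3 - <<'E'
s=open('h.py').read()
s=s.replace('import numpy as np, cv2','import numpy as np, cv2\nfrom scipy.spatial.transform import Rotation as Ro').replace('np.array(c["rotation"])@d','Ro.from_euler("xyz",c["rotation"]).as_matrix()@d')
open('h.py','w').write(s)
E
python3 - <<'E'
from h import *
p=cv2.imread('pics/top0.png'); d=np.load('top0.npy')
hsv=cv2.cvtColor(p,cv2.COLOR_BGR2HSV)
# deck by height from depth
v,u=np.mgrid[0:480,0:640]
c=cams.get_calibration("top");K=c["mtx"]
D=np.stack([(u-K[0,2])/K[0,0],-(v-K[1,2])/K[1,1],-np.ones_like(u,float)],-1)@Ro.from_euler("xyz",c["rotation"]).as_matrix().T
P=np.array(c["eye"])+D*d[...,None]
Z=P[...,2]; np.save('P.npy',P)
m=((Z>.018)&(Z<.12)&(d>0)).astype(np.uint8); m[:, :290]=0;m[:,480:]=0;m[:165]=0;m[340:]=0
cs=max(cv2.findContours(m,0,2)[0],key=cv2.contourArea)
print('table z',np.median(Z[380:400,300:400]),'deck z',np.median(Z[290:310,400:440]))
q=P[(m>0)&(Z<.035)][:,:2].astype(np.float32)
r=cv2.minAreaRect(q);print(r)
h=cv2.approxPolyDP(cv2.convexHull(cs),8,True)[:,0];print(h.tolist())
for a in h: print(onz("top",*a,.03))
# lens: yellow glass
y=cv2.inRange(hsv,(10,60,60),(35,255,255)); y2=np.zeros_like(y);y2[245:295,350:400]=y[245:295,350:400]
k=max(cv2.findContours(y2,0,2)[0],key=cv2.contourArea);e=cv2.minEnclosingCircle(k);print('glass',e,onz("top",*e[0],.036))
mm=(cv2.cvtColor(p,6)<35).astype(np.uint8);mm[:,:425]=0;mm[:,460:]=0;mm[:240]=0;mm[270:]=0
uv=np.argwhere(mm)[:,::-1];mu=uv.mean(0);print('lever',mu,len(uv),onz("top",*mu,.065), np.median(P[mm>0],0))
# scene crop of lens also
sc=cv2.imread('pics/scene0.png')
a=cv2.resize(p[165:345,285:485],(800,720))[:600];
b=cv2.resize(p[160:345,285:485],None,fx=3,fy=3,interpolation=2);cv2.imwrite('pics/crop.png',b)
E
```

```text
table z -0.0005733166051954397 deck z 0.02938978800140496
((0.5634609460830688, -0.08392000198364258), (0.220079243183136, 0.2862108647823334), 12.062201499938965)
[[440, 172], [477, 302], [328, 336], [298, 203], [357, 181]]
[ 0.68740539 -0.15350911  0.03      ]
[ 0.47655478 -0.19765705  0.03      ]
[0.42824245 0.03190542 0.03      ]
[0.63789816 0.07687601 0.03      ]
[ 0.67367742 -0.018428    0.03      ]
glass ((373.8087158203125, 269.02685546875), 16.497514724731445) [ 0.52881256 -0.04015371  0.036     ]
lever [442.05084746 254.57627119] 177 [ 0.54487969 -0.1394588   0.065     ] [ 0.5444209  -0.13793835  0.07069002]
```

View pics/crop.png

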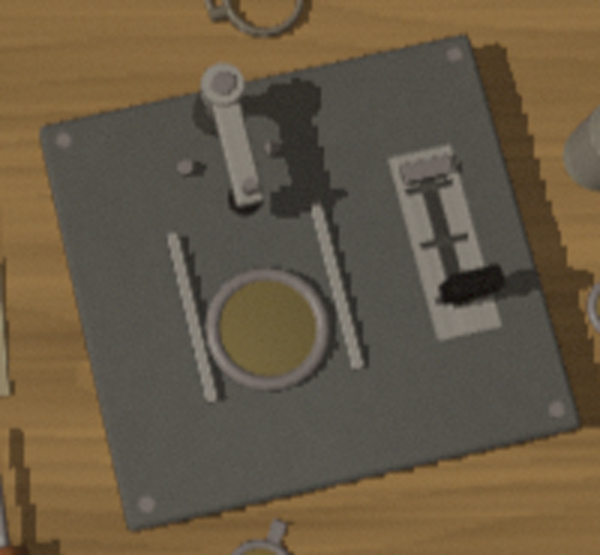

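The crop shows the lens between the rails at crop (268,328), with its rim about 65 mm across, the pins under the presser beyond it, and the thumb piece at (470,285). The computed stand centre is (0.5575,-0.0606) with yaw 0.209. In the stand frame the lens is at (-24,26) mm and the lever at (-29,-75) mm, which agrees with the description. Next I move in, swinging wide of the base.

Call:
{"fn": "apply_moves", "kwargs": {
  "motion": [
    [-0.05,-0.04,0,-0.06,1],
    [-0.1,-0.08,0,-0.12,1],
    [-0.15,-0.115,0,-0.18,1],
    [-0.2,-0.15,0.01,-0.24,1],
    [-0.243,-0.187,0.02,-0.3,1],
    [-0.29,-0.235,0.03,-0.36,1],
    [-0.33,-0.28,0.04,-0.42,1],
    [-0.36,-0.33,0.05,-0.483,1]
  ]
}}

```text
time_s: 1.1
position: [0.4337, 0.2091, 0.181]
tcp_rot: [-3.141, 0.0, -2.931]
ft_force: [0.9, -0.0, 0.4]
opening: 0.0002
grasp_force: 0.0
```

Call:
{"fn": "apply_moves", "kwargs": {
  "motion": [
    [0.005,-0.055,0,0,1],
    [0.01,-0.11,0,0,1],
    [0.015,-0.165,0.01,0,1],
    [0.02,-0.22,0.03,0,1],
    [0.02,-0.264,0.06,0,1],
    [0.02,-0.264,0.09,0,1],
    [0.02,-0.264,0.1,0,1],
    [0.02,-0.264,0.1,0,1]
  ]
}}

```text
time_s: 2.1
position: [0.4679, -0.0507, 0.0813]
tcp_rot: [-3.142, -0.001, -2.932]
ft_force: [0.2, -0.2, 1.2]
opening: -0.0002
grasp_force: 0.0
```

Run:
```python
from h import *
s=readout.read_state();print(s['position'],s['tcp_rot'],s['ft_force'],s['qpos'])
c=cams.get_calibration("wrist");p,d=cams.camera("wrist");cv2.imwrite('pics/w1.png',p)
p,d=cams.camera("top");cv2.imwrite('pics/t1.png',p)
q=np.array(s['position'])-[.5575,-.0606,0];a=.209;print(q[0]*np.cos(a)+q[1]*np.sin(a),-q[0]*np.sin(a)+q[1]*np.cos(a))
```

```text
[ 0.4678652  -0.05070876  0.0812549 ] [-3.14154259e+00 -1.29132693e-03 -2.93152735e+00] [ 0.19587691 -0.2408626   1.18981344] [-0.5751607   0.11633475  0.62836622  2.08784481 -0.08278585  0.96233549
  1.87832329]
-0.08563199752637764 0.0282735792489705
```

View pics/w1.png

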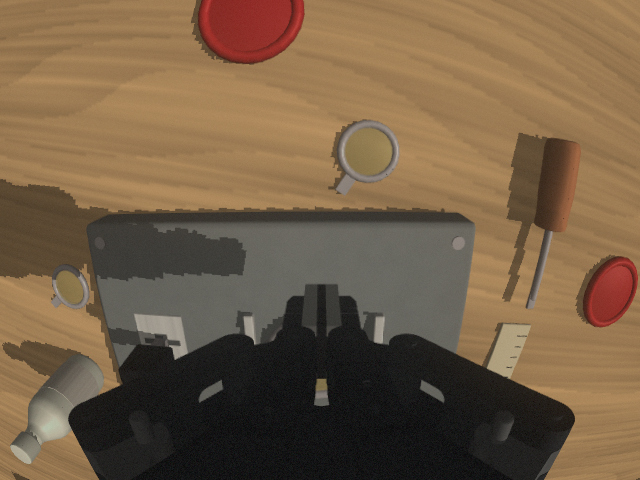

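The wrist view shows the stand's near edge level (row 215), so the yaw is right. The rails at columns 249 and 378 straddle the fingers at 321, and the fingers are clear of the lens. I descend behind it.

Call:
{"fn": "apply_moves", "kwargs": {
  "motion": [
    [0,-0.003,0.015,0,1],
    [0,-0.003,0.03,0,1],
    [0,-0.003,0.04,0,1],
    [0,-0.003,0.046,0,1],
    [0,-0.003,0.048,0,1],
    [0,-0.003,0.048,0,1]
  ]
}}

```text
time_s: 2.95
position: [0.469, -0.0542, 0.0335]
tcp_rot: [-3.141, 0.0, -2.932]
ft_force: [-0.4, -0.9, -0.9]
opening: 0.0003
grasp_force: 0.0
```

Call:
{"fn": "apply_moves", "kwargs": {
  "motion": [
    [-0.01,0,0,0,1],
    [-0.02,0,0,0,1],
    [-0.03,0,0,0,1],
    [-0.04,0,0,0,1],
    [-0.05,0,0,0,1],
    [-0.06,0,0,0,1],
    [-0.067,0,0,0,1],
    [-0.07,0,0,0,1]
  ]
}}

```text
time_s: 3.95
position: [0.5377, -0.0395, 0.0334]
tcp_rot: [-3.141, -0.0, -2.932]
ft_force: [-0.6, -0.5, -0.4]
opening: -0.0002
grasp_force: 0.1
```

Run:
```python
from h import *
s=readout.read_state();print(s['position'],s['ft_force'])
p,d=cams.camera("scene")
cv2.imwrite('pics/s2.png',cv2.resize(p[220:370,170:370],(800,600),interpolation=2))
```

```text
[ 0.53768554 -0.03953189  0.03335094] [-0.60621627 -0.52187754 -0.43424418]
```

View pics/s2.png

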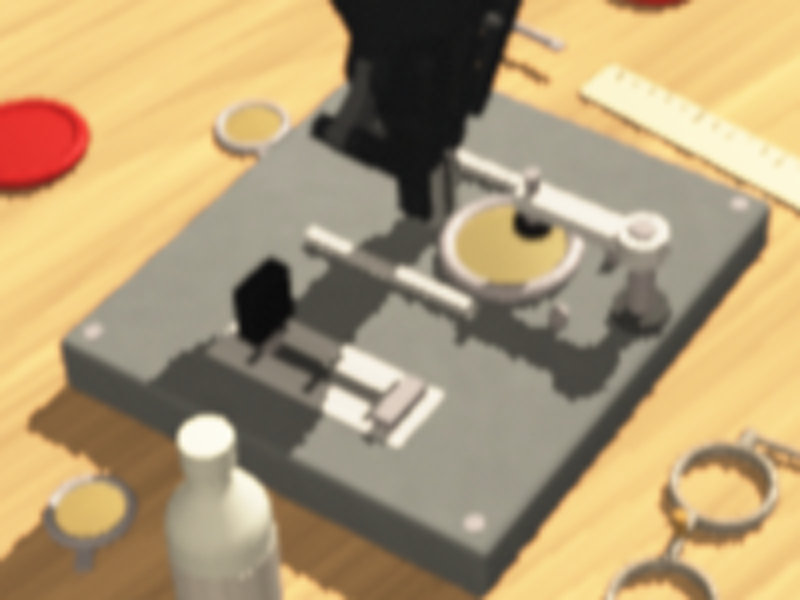

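The lens, at crop (510,245), is moving under the pad but is still about 10-15 mm short of the pins. The gripper is clear of the presser. I continue slowly until the force rises.

Call:
{"fn": "apply_moves", "kwargs": {
  "motion": [
    [-0.002,0,0,0,1],
    [-0.004,0,0,0,1],
    [-0.006,0,0,0,1],
    [-0.008,0,0,0,1],
    [-0.01,0,0,0,1]
  ]
}}

```text
time_s: 4.62
position: [0.5472, -0.0375, 0.0334]
tcp_rot: [3.142, -0.0, -2.932]
ft_force: [-0.9, -0.4, -0.4]
opening: 0.0
grasp_force: 0.1
```

Call:
{"fn": "apply_moves", "kwargs": {
  "motion": [
    [-0.0015,0,0,0,1],
    [-0.003,0,0,0,1],
    [-0.003,0,0,0,1]
  ]
}}

```text
time_s: 5.0
position: [0.5497, -0.0371, 0.0333]
tcp_rot: [3.142, -0.001, -2.933]
ft_force: [-2.0, -0.9, 1.2]
opening: 0.0
grasp_force: 1.3
```

Call:
{"fn": "apply_moves", "kwargs": {
  "motion": [
    [-0.001,0,0,0,1],
    [-0.001,0,0,0,1]
  ]
}}

```text
time_s: 5.25
position: [0.5499, -0.0371, 0.0331]
tcp_rot: [3.141, -0.002, -2.933]
ft_force: [-5.0, -1.5, 3.0]
opening: 0.0
grasp_force: 2.9
```

Run:
```python
from h import *
s=readout.read_state();print(s['position'],s['ft_force'],s['grasp_force'])
p,d=cams.camera("scene")
cv2.imwrite('pics/s3.png',cv2.resize(p[240:330,240:360],(800,600),interpolation=2))
```

```text
[ 0.54994148 -0.0371384   0.03312769] [-4.99591511 -1.49403358  2.99758514] 2.924487814307213
```

View pics/s3.png

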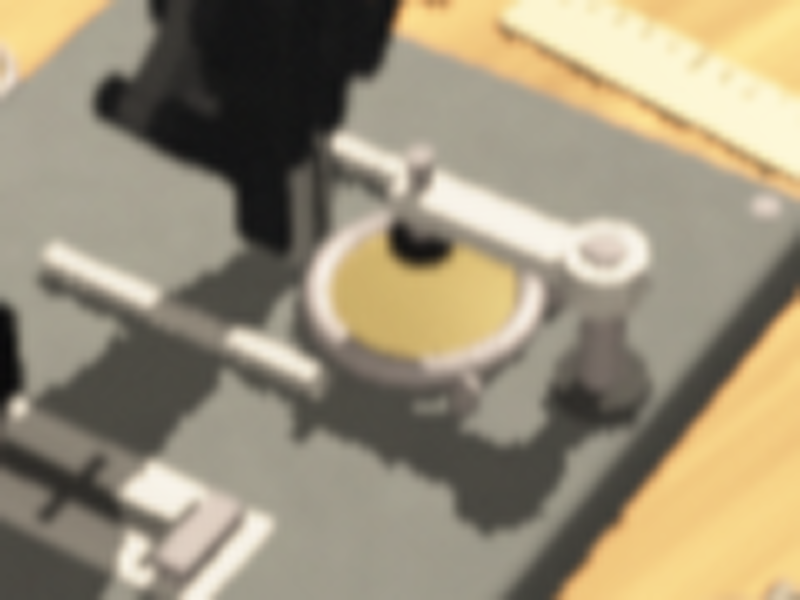

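The force has risen to 5 N along the stand's x axis with no further motion, and both pins touch the rim at crop (465,385) and (550,290), so the lens is home. I retract and go behind the lever.

Call:
{"fn": "apply_moves", "kwargs": {
  "motion": [
    [0.01,0,0,0,1],
    [0.03,0,-0.01,0,1],
    [0.045,0,-0.04,0,1],
    [0.056,-0.02,-0.06,0,1],
    [0.06,-0.06,-0.06,0,1],
    [0.06,-0.1,-0.06,0,1],
    [0.06,-0.1,-0.06,0,1]
  ]
}}

```text
time_s: 6.18
position: [0.5131, -0.1502, 0.0939]
tcp_rot: [-3.14, 0.001, -2.937]
ft_force: [-0.3, 1.3, -0.2]
opening: 0.0003
grasp_force: 0.0
```

Run:
```python
from h import *
s=readout.read_state();print(s['position'],s['ft_force'])
def st(w):
    q=np.array(w)-[.5575,-.0606,0];a=.209;return (q[0]*np.cos(a)+q[1]*np.sin(a),-q[0]*np.sin(a)+q[1]*np.cos(a))
print('tcp',st(s['position']))
ps,_=cams.camera("scene");p,d=cams.camera("top")
cv2.imwrite('pics/s4.png',ps);cv2.imwrite('pics/t4.png',p)
w1=cv2.resize(p[165:315,290:490],(800,600),interpolation=2);cv2.imwrite('pics/c4.png',w1)
```

```text
[ 0.51308485 -0.1502354   0.0938671 ] [-0.29973201  1.28163657 -0.15432945]
tcp (np.float64(-0.06204633964960875), np.float64(-0.07846949847709495))
```

View pics/c4.png

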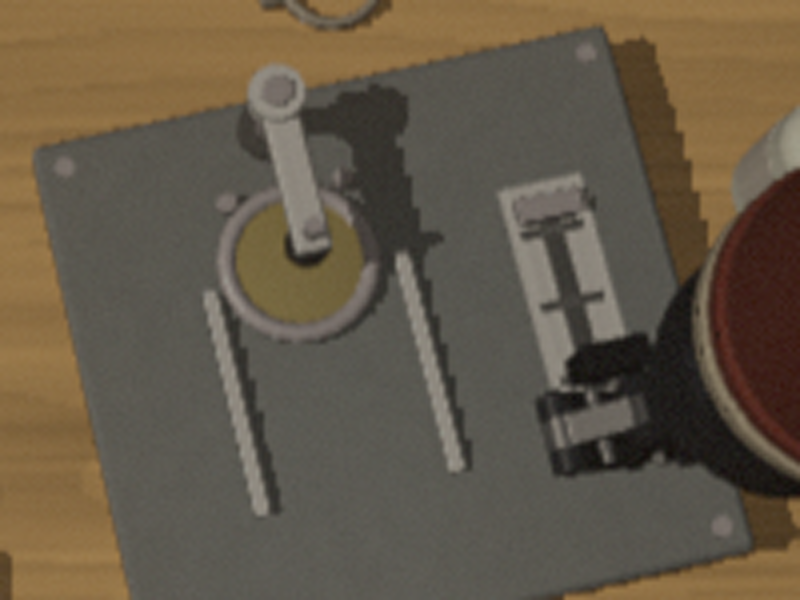

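The lens at crop (300,262) sits against both pins at (227,202) and (342,178). The fingers at (595,430) are right behind the thumb piece at (610,358). I descend and push.

Call:
{"fn": "apply_moves", "kwargs": {
  "motion": [
    [0,0.003,0.02,0,1],
    [0,0.003,0.04,0,1],
    [0,0.003,0.047,0,1],
    [0,0.003,0.047,0,1],
    [-0.006,0.003,0.047,0,1],
    [-0.012,0.003,0.047,0,1],
    [-0.016,0.003,0.047,0,1],
    [-0.02,0.003,0.047,0,1]
  ]
}}

```text
time_s: 7.28
position: [0.5314, -0.14, 0.0463]
tcp_rot: [3.141, -0.002, -2.933]
ft_force: [-6.4, -0.7, 4.3]
opening: -0.0001
grasp_force: 3.3
```

Call:
{"fn": "apply_moves", "kwargs": {
  "motion": [
    [-0.006,0,0,0,1],
    [-0.012,0,0,0,1],
    [-0.018,0,0,0,1],
    [-0.024,0,0,0,1],
    [-0.03,0,0,0,1],
    [-0.036,0,0,0,1],
    [-0.042,0,0,0,1],
    [-0.046,0,0,0,1]
  ]
}}

```text
time_s: 8.28
position: [0.5775, -0.1302, 0.0464]
tcp_rot: [-3.141, 0.0, -2.932]
ft_force: [-0.6, -0.0, 0.3]
opening: -0.0001
grasp_force: 0.0
```

Call:
{"fn": "apply_moves", "kwargs": {
  "motion": [
    [-0.003,0,0,0,1],
    [-0.006,0,0,0,1],
    [-0.008,0,0,0,1],
    [-0.01,0,0,0,1],
    [-0.01,0,0,0,1]
  ]
}}

```text
time_s: 8.9
position: [0.5868, -0.1283, 0.0464]
tcp_rot: [-3.142, -0.0, -2.932]
ft_force: [-0.1, -0.4, -0.1]
opening: -0.0001
grasp_force: 0.0
```

Call:
{"fn": "apply_moves", "kwargs": {
  "motion": [
    [-0.001,0,0,0,1],
    [-0.002,0,0,0,1],
    [-0.003,0,0,0,1],
    [-0.003,0,0,0,1]
  ]
}}

```text
time_s: 9.4
position: [0.5871, -0.1283, 0.046]
tcp_rot: [3.14, -0.005, -2.934]
ft_force: [-11.2, -1.2, 7.1]
opening: -0.0003
grasp_force: 5.7
```

Call:
{"fn": "apply_moves", "kwargs": {
  "motion": [
    [-0.001,0,0,0,1],
    [-0.002,0,0,0,1],
    [-0.002,0,0,0,1]
  ]
}}

```text
time_s: 9.78
position: [0.5872, -0.1283, 0.0458]
tcp_rot: [3.139, -0.008, -2.934]
ft_force: [-18.9, -1.5, 13.9]
opening: 0.0001
grasp_force: 9.6
```

It is at the hard stop: 19 N with no motion. I back off, rise, and look.

Call:
{"fn": "apply_moves", "kwargs": {
  "motion": [
    [0.01,0,0,0,1],
    [0.03,0,0,0,1],
    [0.06,0,-0.02,0,1],
    [0.09,0,-0.07,0,1],
    [0.11,0,-0.12,0,1],
    [0.12,0,-0.17,0,1],
    [0.12,0,-0.2,0,1],
    [0.12,0,-0.2,0,1]
  ]
}}

```text
time_s: 10.78
position: [0.4757, -0.1523, 0.2489]
tcp_rot: [-3.141, 0.006, -2.932]
ft_force: [-0.0, -0.7, -0.5]
opening: 0.0
grasp_force: 0.0
```

Run:
```python
from h import *
s=readout.read_state();print(s['position'],s['ft_force'])
p,_=cams.camera("scene");t,_=cams.camera("top")
a=cv2.resize(p[215:365,170:370],(800,600),interpolation=2);cv2.imwrite('pics/s5.png',a)
cv2.imwrite('pics/t5.png',cv2.resize(t[165:315,290:490],(800,600),interpolation=2))
```

```text
[ 0.47569886 -0.15234833  0.24891156] [-0.048247   -0.7317637  -0.51480792]
```

View pics/s5.png

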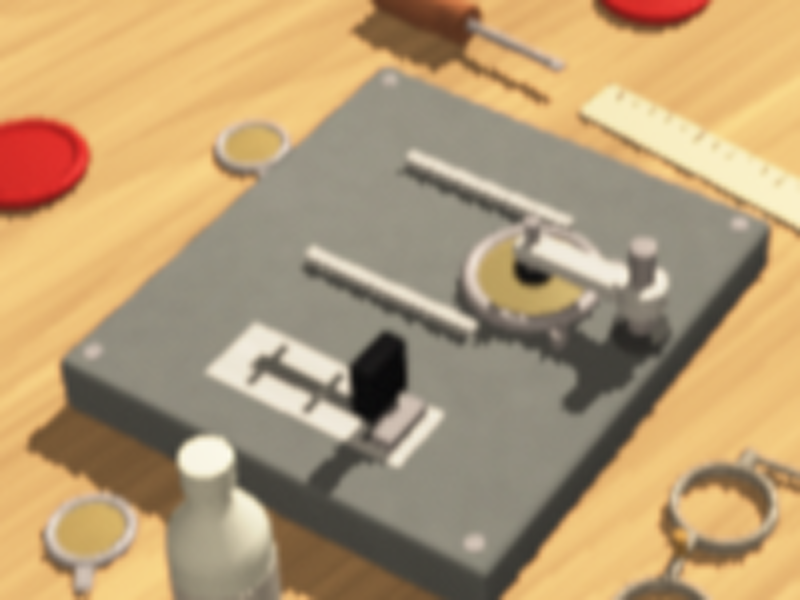

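View pics/t5.png

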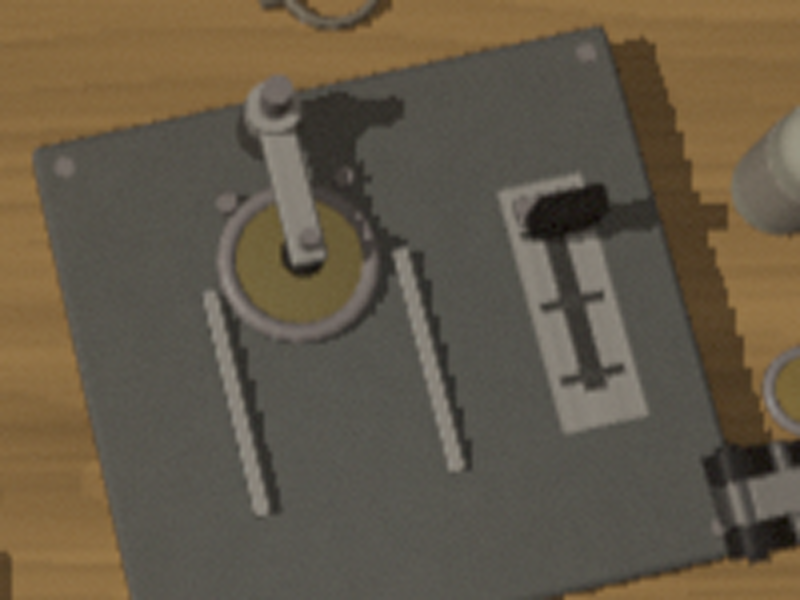

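In both views the lever is against its stop block, at top crop (567,212). The presser is down with its pad on the lens at (303,260), the lens still rests on both pins, the bystanders are unmoved, and the hand is clear. I hand it in.

```bash
python3 -c "
from plant import order; print(order.close_job())"
```

```text
the job is handed in; nothing more can be done
None
```

I pushed the lens home against both stop pins and pushed the lever to its second stop, where it stayed; the presser's pad is down on the lens, the hand is clear of everything, and I handed the job in at about 11 s.

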